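# Load the sealing nests

## Task

Load the four device parts into the aluminium sealing nests, each upright in the nest whose pocket has its shape and size: orange clamp in the long pocket, blue cap in the large round one, brass coupling in the small round one, green manifold in the square one, lined up with its sides. Each must rest fully down on its pocket floor; set the parts down gently without dropping or tipping them, and leave the amber jar and the blue instrument case where they are.

Things in the scene. Friction and masses are not known exactly. Their poses are not given: they have to be found in the camera images.
- clamp: Orange plastic clamp, a narrow bar 90 mm long (its x), 20 mm wide (its y), 38 mm high over the middle 54 mm of its length, with two lower end lugs; about 70 g. Loose on the table. Origin: centre of its underside; z up as it stands.
- cap: Blue round screw cap, plain cylinder 56 mm across, 38 mm high, small white disc on top; about 80 g. Loose on the table. Origin: centre of its underside; z up as it stands.
- coupling: Small brass round coupling, plain cylinder 32 mm across, 40 mm high, black dot on top; about 120 g. Loose on the table. Origin: centre of its underside; z up as it stands.
- manifold: Green square manifold block, 40 x 40 mm (sides along its x and y), body 36 mm high plus two small steel ports 4 mm high on top; about 90 g. Loose on the table. Origin: centre of its underside; z up as it stands.
- nest_clamp: Fixed aluminium sealing nest, a block 126 x 64 mm, 14 mm high, with a black-floored long rectangular pocket 107 x 37 mm in the middle, 8 mm deep (pocket floor 6 mm above the table). Origin: centre of its underside, z up; the pocket's long side along its x. It takes the orange clamp.
- nest_cap: Fixed aluminium sealing nest, a block 92 x 92 mm, 14 mm high, with a black-floored large round pocket 74 mm across in the middle, 8 mm deep (pocket floor 6 mm above the table). Origin: centre of its underside, z up; sides along its x and y. It takes the blue cap.
- nest_coupling: Fixed aluminium sealing nest, a block 92 x 92 mm, 14 mm high, with a black-floored small round pocket 50 mm across in the middle, 8 mm deep (pocket floor 6 mm above the table). Origin: centre of its underside, z up; sides along its x and y. It takes the brass coupling.
- nest_manifold: Fixed aluminium sealing nest, a block 92 x 92 mm, 14 mm high, with a black-floored square pocket 57 x 57 mm in the middle, 8 mm deep (pocket floor 6 mm above the table). Origin: centre of its underside, z up; pocket sides along its x and y. It takes the green manifold.
- jar: Bystander: amber jar, white lid, 64 mm across, 85 mm high, standing loose at the left of the work. Origin: centre of its underside.
- case: Bystander: dark blue instrument case, 200 x 120 mm (x, y), 32 mm high with a white pen-like probe on top (40 mm in all), lying loose at the right of the work. Origin: centre of its underside.

How it is judged:
At the end, for the whole second after the job is handed in: Each part stands upright (0.12 rad), released and at rest on the pocket floor of its own nest (underside 3 to 9 mm above the nest's), centred within 13 mm; clamp along its pocket within 0.25 rad, manifold square to its pocket within 0.3 rad, any way round; jar and case moved under 20 mm (horizontal distance between clamp and nest_clamp below 0.013 m and z of clamp in the frame of nest_clamp between 0.003 and 0.009 m and angle between each of clamp, cap, coupling, manifold's own z axis and vertical below 0.12 rad and linear speed of each of clamp, cap, coupling, manifold below 0.02 m/s and angular speed of each of clamp, cap, coupling, manifold below 0.2 rad/s and contact force between the fingers and clamp below 0.1 N and angle between the x axis of clamp and the x axis of nest_clamp, either way round below 0.25 rad and horizontal distance between cap and nest_cap below 0.013 m and z of cap in the frame of nest_cap between 0.003 and 0.009 m and contact force between the fingers and cap below 0.1 N and horizontal distance between coupling and nest_coupling below 0.013 m and z of coupling in the frame of nest_coupling between 0.003 and 0.009 m and contact force between the fingers and coupling below 0.1 N and horizontal distance between manifold and nest_manifold below 0.013 m and z of manifold in the frame of nest_manifold between 0.003 and 0.009 m and contact force between the fingers and manifold below 0.1 N and (angle between the x axis of manifold and the x axis of nest_manifold, either way round below 0.3 rad or angle between the x axis of manifold and the y axis of nest_manifold, either way round below 0.3 rad) and distance of each of jar, case from where it was at the start of the episode below 0.02 m); the robot touches nothing.
It fails at once if the jar is pushed or knocked over (distance of jar from where it was at the start of the episode above 0.02 m or angle between jar's own z axis and vertical above 0.3 rad).
It fails at once if the instrument case is pushed (distance of case from where it was at the start of the episode above 0.02 m).
It fails at once if a part is dropped or thrown (moves out of the fingers faster than 0.7 m/s, as after a fall of 25 mm) ((linear speed of clamp above 0.7 m/s and contact force between the fingers and clamp below 0.05 N) or (linear speed of cap above 0.7 m/s and contact force between the fingers and cap below 0.05 N) or (linear speed of coupling above 0.7 m/s and contact force between the fingers and coupling below 0.05 N) or (linear speed of manifold above 0.7 m/s and contact force between the fingers and manifold below 0.05 N)).
It fails at once if a part is tipped by more than 0.8 rad (angle between any of clamp, cap, coupling, manifold's own z axis and vertical above 0.8 rad).
It also fails if it takes over 96 s, if anything falls off the work surface, if the arm or the gripper's body presses on something with over 40 N, if the wrist force passes 120 N, or if a joint passes its speed limit or range.

## Robot

A 6-joint arm with a two-finger parallel gripper is mounted at the origin on the work surface. World frame = base frame: x ahead of the robot, y to its left, z up, the work surface at z = 0. Lengths are in m, angles in rad, forces in N, time in s.
With the tool pointing down it reaches from about 0.3 to 0.875 m from the base axis. Payload 4.2 kg.
Tool frame: the origin (TCP) lies at the very end of the fingers, on their centre line; the grasp point (between the pads) lies 19 mm behind it; z points along the fingers, y is the line along which they close (so a half turn about z gives the same grasp; the last joint's range is limited). The gripper opens to 85 mm and grips with 20 to 120 N. Pads are 22 mm wide; open, the fingers measure 114 mm over their backs; the gripper's body (76 mm by 85 mm) begins 54 mm behind the grasp point. The pads swing forward as they close: fully open they stand 13 mm farther back than shut.
Start: joints at [1.293, 0.32, 1.565, -0, 1.257, -0.02], TCP at [0.147, 0.556, 0.195] pointing down, gripper open.
Joint ranges: [-3.11, 3.11], [-0.84, 2.01], [0.21, 2.61], [-1.34, 4.49], [0.05, 2.63], [-2.56, 2.56]. Speed limits (rad/s): [2.57, 2.57, 3.14, 3.14, 3.14, 3.14].

## Interface

Orientations are given as a 3x3 rotation matrix whose columns are the frame's x, y, z axes.
In Python, from cell import read_state, capture, close_job, find_in, spot_point gives the robot as it stands. The module is installed in compiled form; this text tells all that it offers.
- The arm moves only by the tool arm_command, never from a script. Its argument "moves" is a list of rows, each an object of numbers: "dx", "dy", "dz": the shift along the tool's x, y, z in mm; "rx", "ry", "rz": the turn, a rotation vector about the tool's x, y, z in rad. A call has 1 to 12 rows; each row is the pose to reach, as a shift and turn from the pose commanded when the call began, along the tool's axes at that moment; what a row does not reach only later rows make up. A row lasts 1/10 s, in which the tool goes at most 50 mm and 8.59 degrees, less where a joint would pass 70% of its speed; a pose out of reach is approached as far as the arm can. A call with a gripper value outside its range is refused whole. "grip" is the opening, from 0 (shut) to 1 (fully open), set as the call begins (left out, the last holds). The fingers move at their own pace and stop on an object; "grip_force" is the grip in N (left out, the last holds). Time passes only in rows, so rows that repeat a pose let the fingers close. It gives the time, the measured TCP pose, the force, the opening and the grip force at its end, in the units of the state.
- read_state(): the state, without advancing time (a new reading comes with each control period).
- capture(name): name is "scene" or "top" or "wrist"; returns a dict with "frame" (480x640x3 uint8, blue, green, red), "intrinsics" (3x3 intrinsics, pixels), "cam_to_world" (4x4, takes a point from camera to world coordinates). Camera axes: x right, y up, looking along -z (the intrinsics and any distortion apply to the point x, -y, -z); pixel columns grow to the right and rows downward; lengths in m; the calibration is good to about 2 mm. The wrist camera is an equidistant fisheye: a pixel r from the principal point sees the ray r / f radians off the axis. A picture is of the moment at which its call begins. There is no depth.
- close_job(): hands the job in; it is judged then, once.
Trained networks look in the newest picture that a camera, given by its name, has taken for a name from the list of things; names that differ only in an ending like _2 or _b are one class to them, and where a whole thing is asked for, a point or a joint stands for the part that bears it (a point fixed in the world has none). Each returns a list of dicts, best first, with "confidence" (0 to 1); they miss things now and then, are a little off and sometimes report something else, mostly with a low value. They report only what shows in the picture. A call takes as long as a camera call.
- find_in(camera, target): "bbox" ([left, top, width, height] in pixels, round what is visible of it).
- spot_point(camera, target): "centre" ([column, row] in pixels: a listed point, or the origin of a listed thing).
The state is a dict: "clock": time; "joint_pos": joint angles; "qd": joint speeds; "joint_efforts": joint torques, N m; "position": TCP position; "eef_rot": TCP orientation; "ft_force": force on the tool from outside, world axes, zero at the start; "ft_torque": the same for the moment, N m; "grip_width": finger opening in m; "grasp_force": force on a finger pad.
Only numpy, scipy, OpenCV 4.12 (cv2) and the standard library are available. Lean on these libraries where they do the work, as an engineer would, in place of code of your own. Each camera call takes 0.05 s, during which the arm holds its last target. There are 200 camera calls.

## Working session

There is one attempt and no reset: what is moved stays moved. The work goes in short steps, Python scripts to look and compute and a tool call to move; the robot and the scene stay as the last step left them, time stands still between calls to the robot, and variables do not carry over. Pictures are saved under pics/ and viewed, at most 14 in all, crops included, and the job is handed in when it is done.

Besides the shell and the picture viewer there is one more tool, called after "Call:" in YAML: its name, and indented under it one key for each argument. arm_command: Moves the arm, as the interface text tells. Its arguments: {"type":"object","properties":{"moves":{"type":"array","items":{"type":"object","properties":{"dx":{"type":"number"},"dy":{"type":"number"},"dz":{"type":"number"},"rx":{"type":"number"},"ry":{"type":"number"},"rz":{"type":"number"}}}},"grip":{"type":"number"},"grip_force":{"type":"number"}},"required":["moves"]}

```bash
mkdir -p pics; cat > h.py <<'E'
import numpy as np, cv2
from cell import *
def ray(c,px,name):
    K=np.array(c["intrinsics"]);T=np.array(c["cam_to_world"])
    x=(px[0]-K[0,2])/K[0,0];y=(px[1]-K[1,2])/K[1,1]
    if name=="wrist":
        r=np.hypot(x,y);s=np.sin(r)/r if r>1e-9 else 1;d=np.array([x*s,y*s,np.cos(r)])
    else: d=np.array([x,y,1.])
    d=np.array([d[0],-d[1],-d[2]])
    return T[:3,3],T[:3,:3]@d
def at(c,px,z,name):
    o,d=ray(c,px,name);return o+d*(z-o[2])/d[2]
E
python3 - <<'E'
from h import *
s=read_state();print(s["clock"],s["position"],np.round(s["eef_rot"],3),s["grip_width"])
for n in ["top","scene"]:
    c=capture(n);cv2.imwrite(f"pics/{n}0.png",c["frame"])
    print(n,np.round(c["cam_to_world"],3).tolist(),c["intrinsics"])
    for t in ["clamp","cap","coupling","manifold","nest_clamp","nest_cap","nest_coupling","nest_manifold","jar","case"]:
        z=.006 if "nest" in t else 0
        print(t,[(np.round(r["centre"],1).tolist(),round(r["confidence"],2),np.round(at(c,r["centre"],0,n)[:2],3).tolist()) for r in spot_point(n,t)[:2]])
E
```

```text
0.0 [0.14646344 0.5554532  0.1941675 ] [[-0.967  0.255 -0.   ]
 [ 0.255  0.967 -0.002]
 [ 0.    -0.002 -1.   ]] 0.08544884484869211
top [[0.002, 0.994, -0.109, 0.398], [-1.0, 0.002, -0.005, -0.023], [-0.005, 0.109, 0.994, 1.212], [0.0, 0.0, 0.0, 1.0]] [[538.63925945   0.         321.65578344]
 [  0.         538.63925945 244.08555028]
 [  0.           0.           1.        ]]
clamp [([201.6, 275.6], 0.61, [0.459, 0.254]), ([275.6, 192.3], 0.2, [0.65, 0.089])]
cap [([420.1, 280.0], 0.71, [0.45, -0.238]), ([346.3, 283.9], 0.68, [0.441, -0.072])]
coupling [([277.2, 192.7], 0.7, [0.649, 0.085])]
manifold [([352.4, 193.2], 0.67, [0.648, -0.087]), ([270.4, 281.6], 0.61, [0.446, 0.098])]
nest_clamp [([419.9, 278.4], 0.71, [0.454, -0.237])]
nest_cap [([429.4, 208.5], 0.77, [0.613, -0.262])]
nest_coupling [([208.6, 193.7], 0.88, [0.646, 0.242])]
nest_manifold [([351.9, 191.8], 0.82, [0.651, -0.086])]
jar [([122.4, 241.2], 0.93, [0.536, 0.436])]
case [([524.0, 262.9], 0.79, [0.489, -0.472])]
scene [[-0.088, -0.599, 0.796, 1.355], [0.996, -0.042, 0.078, 0.046], [-0.013, 0.8, 0.6, 0.659], [0.0, 0.0, 0.0, 1.0]] [[475.80290339   0.         318.09702468]
 [  0.         475.80290339 240.74992313]
 [  0.           0.           1.        ]]
clamp [([444.6, 239.5], 0.52, [0.455, 0.25])]
cap [([304.3, 231.6], 0.71, [0.446, -0.077])]
coupling [([378.0, 297.5], 0.82, [0.659, 0.095])]
manifold [([375.5, 239.1], 0.62, [0.464, 0.091])]
nest_clamp [([232.6, 230.8], 0.68, [0.455, -0.248])]
nest_cap [([208.6, 278.2], 0.61, [0.627, -0.259])]
nest_coupling [([453.1, 297.9], 0.94, [0.649, 0.243])]
nest_manifold [([288.2, 291.0], 0.73, [0.653, -0.086])]
jar [([534.4, 265.5], 0.68, [0.535, 0.429])]
case [([130.9, 236.3], 0.74, [0.493, -0.483])]
```

```bash
python3 - <<'E'
import cv2
i=cv2.imread("pics/top0.png")[150:330,90:590]
cv2.imwrite("pics/top0c.png",cv2.resize(i,(800,288),interpolation=cv2.INTER_CUBIC))
E
```

```text
(no output)
```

View pics/top0c.png

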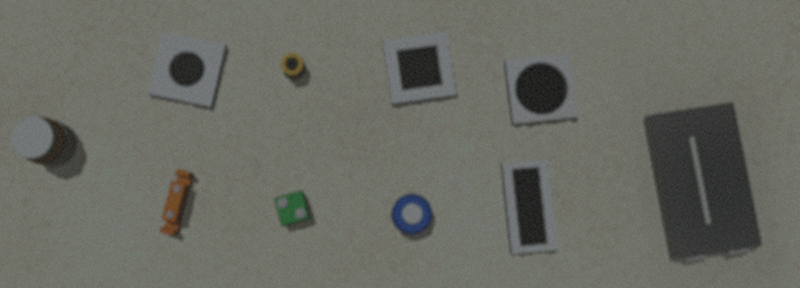

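View pics/scene0.png

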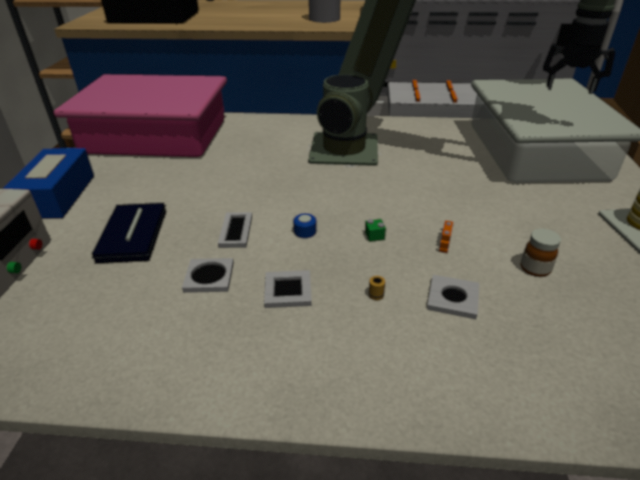

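The top crop shows the jar (38,140), clamp (177,203), manifold (292,208), cap (411,213), coupling (291,65), and the four nests at (187,70), (419,68), (541,88) and (530,205). The case is at (702,180). The scene view agrees. Next I measure by segmentation.

```bash
cat > seg.py <<'E'
from h import *
def seg(c,name,mask,px,z,half=45):
    m=np.zeros_like(mask);x,y=map(int,px);y0,x0=max(y-half,0),max(x-half,0)
    m[y0:y+half,x0:x+half]=mask[y0:y+half,x0:x+half]
    n,l,st,ce=cv2.connectedComponentsWithStats(m)
    if n<2: return None
    k=1+np.argmax(st[1:,4]);ys,xs=np.where(l==k)
    W=np.array([at(c,(u,v),z,name)[:2] for u,v in zip(xs,ys)])*1000
    (cx,cy),(w,h),a=cv2.minAreaRect(W.astype(np.float32))
    if w<h: w,h,a=h,w,a+90
    return dict(n=len(xs),mean=W.mean(0).round(1),rect=(round(cx,1),round(cy,1)),wh=(round(w,1),round(h,1)),long_ang=round(((a+90)%180)-90,1))
E
cat > m.py <<'E'
from seg import *
c=capture("top");f=cv2.GaussianBlur(c["frame"],(3,3),0);hsv=cv2.cvtColor(f,cv2.COLOR_BGR2HSV)
sat=((hsv[...,1]>90)&(hsv[...,2]>35)).astype(np.uint8)
dark=(hsv[...,2]<60).astype(np.uint8)
for t,px,z in [("clamp",(201,276),.02),("manifold",(272,280),.02),("cap",(347,284),.02),("coupling",(272,190),.02)]:
    print(t,seg(c,"top",sat,px,z,30))
for t,px in [("nest_clamp",(420,278)),("nest_cap",(428,205)),("nest_coupling",(207,193)),("nest_manifold",(352,192))]:
    print(t,seg(c,"top",dark,px,.010,32))
print(np.percentile(f[150:330,90:590],[2,50,98]),hsv[278,201],hsv[280,272],hsv[284,358],hsv[192,352],hsv[190,280])
E
python3 m.py
```

```text
clamp {'n': 374, 'mean': array([457.1, 253. ]), 'rect': (456.8, 253.4), 'wh': (89.6, 26.2), 'long_ang': -14.1}
manifold {'n': 180, 'mean': array([449.1,  92.6]), 'rect': (449.0, 91.9), 'wh': (47.1, 28.9), 'long_ang': -31.4}
cap {'n': 298, 'mean': array([440.7, -73.1]), 'rect': (441.1, -74.0), 'wh': (50.8, 50.7), 'long_ang': -89.9}
coupling {'n': 118, 'mean': array([649.8,  94.3]), 'rect': (650.3, 94.8), 'wh': (30.8, 28.8), 'long_ang': 45.0}
nest_clamp {'n': 697, 'mean': array([ 452.9, -237.1]), 'rect': (453.1, -237.0), 'wh': (103.0, 33.6), 'long_ang': 5.3}
nest_cap {'n': 748, 'mean': array([ 619.2, -256.7]), 'rect': (619.1, -256.9), 'wh': (69.0, 67.8), 'long_ang': -0.9}
nest_coupling {'n': 311, 'mean': array([646.5, 245.7]), 'rect': (647.0, 245.2), 'wh': (44.1, 43.2), 'long_ang': 1.4}
nest_manifold {'n': 539, 'mean': array([649. , -84.3]), 'rect': (649.0, -84.4), 'wh': (53.3, 53.1), 'long_ang': 7.9}
[ 39. 111. 118.] [ 14 159  96] [ 65 130  94] [111 141  85] [50 20 39] [24 48 85]
```

```bash
cat > go.py <<'E'
import sys
from h import *
def go(x,y,z,yaw):
    "mm, deg of tool y in world (mod 180) -> tool-frame delta"
    s=read_state();R=np.array(s["eef_rot"]);p=np.array(s["position"])*1000
    d=R.T@(np.array([x,y,z])-p)
    cur=np.degrees(np.arctan2(R[1,1],R[0,1]));dy=(yaw-cur+90)%180-90
    # target pointing exactly down
    a=np.radians(cur+dy);Y=np.array([np.cos(a),np.sin(a),0]);Z=np.array([0,0,-1]);Rt=np.c_[np.cross(Y,Z),Y,Z]
    rv=cv2.Rodrigues(R.T@Rt)[0].ravel()
    print("t",s["clock"],"p",p.round(1),"yaw",round(cur,1),"j6",round(s["joint_pos"][5],2),"F",np.round(s["ft_force"],1),"w",round(s["grip_width"]*1000,1),"gf",round(s["grasp_force"],1))
    print("-> d",d.round(1),"rv",rv.round(3))
if __name__=="__main__": go(*map(float,sys.argv[1:5]))
E
python3 go.py 457 253 180 76
```

```text
t 1.15 p [146.6 556.  195. ] yaw 75.2 j6 -0.02 F [-0.6  0.3 -0.5] w 85.0 gf 0.0
-> d [-377.4 -213.9   15. ] rv [ 0.    -0.    -0.013]
```

Call:
arm_command:
  moves:
    - {"dx": -377, "dy": -214, "dz": 15, "rz": -0.013}
    - {"dx": -377, "dy": -214, "dz": 15, "rz": -0.013}
    - {"dx": -377, "dy": -214, "dz": 15, "rz": -0.013}
    - {"dx": -377, "dy": -214, "dz": 15, "rz": -0.013}
    - {"dx": -377, "dy": -214, "dz": 15, "rz": -0.013}
    - {"dx": -377, "dy": -214, "dz": 15, "rz": -0.013}
    - {"dx": -377, "dy": -214, "dz": 15, "rz": -0.013}
    - {"dx": -377, "dy": -214, "dz": 15, "rz": -0.013}
    - {"dx": -377, "dy": -214, "dz": 15, "rz": -0.013}
    - {"dx": -377, "dy": -214, "dz": 15, "rz": -0.013}
    - {"dx": -377, "dy": -214, "dz": 15, "rz": -0.013}
    - {"dx": -377, "dy": -214, "dz": 15, "rz": -0.013}

```text
$.moves[0]: bad value
```

```bash
cat > w.py <<'E'
import sys
from seg import *
# usage: w.py tag kind x y z half : segment saturated (part) or dark (nest) blob near world guess in wrist view
tag=sys.argv[1];c=capture("wrist");cv2.imwrite(f"pics/{tag}.png",c["frame"])
K=np.array(c["intrinsics"]);Ti=np.linalg.inv(c["cam_to_world"])
f=cv2.GaussianBlur(c["frame"],(3,3),0);hsv=cv2.cvtColor(f,cv2.COLOR_BGR2HSV)
def proj(p):
    q=Ti@np.r_[p,1];q=np.array([q[0],-q[1],-q[2]]);r=np.hypot(q[0],q[1]);th=np.arctan2(r,q[2])
    return K[0,2]+K[0,0]*th*q[0]/r,K[1,2]+K[1,1]*th*q[1]/r
for a in sys.argv[2:]:
    k,x,y,z,h=a.split(",");m=((hsv[...,1]>90)&(hsv[...,2]>35)) if k=="s" else hsv[...,2]<60
    px=proj(np.array([float(x),float(y),float(z)])/1000)
    print(np.round(px),seg(c,"wrist",m.astype(np.uint8),px,float(z)/1000,int(h)))
E
python3 w.py w1 s,457,253,38,90; python3 go.py 457 253 12 76
```

```text
[177. 469.] {'n': 186, 'mean': array([436.4, 131.7]), 'rect': (437.0, 131.9), 'wh': (61.1, 19.7), 'long_ang': -52.9}
t 1.2 p [146.6 556.  195.1] yaw 75.2 j6 -0.02 F [ 1.  -1.1 -0.5] w 85.3 gf 0.0
-> d [-377.4 -213.9  183. ] rv [ 0.     0.    -0.013]
```

View pics/w1.png

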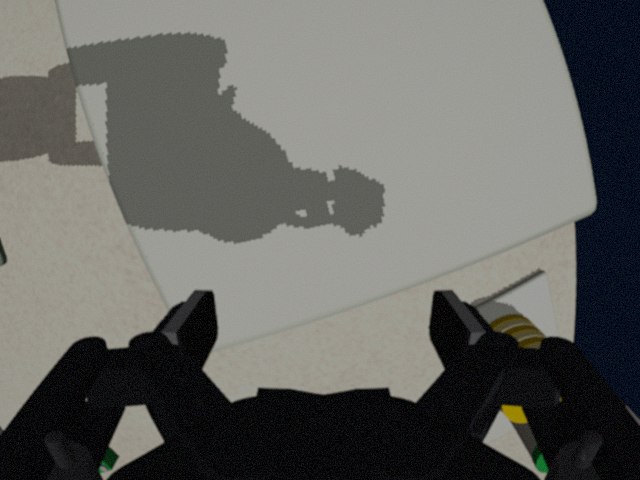

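The wrist view shows a white box below the gripper, the fingers at (190,330) and (460,330), and no parts yet. The move was refused, so I retry with smaller values.

Call:
arm_command:
  moves:
    - {"dx": -40, "dy": -22, "dz": 0}
    - {"dx": -80, "dy": -45, "dz": 0}
    - {"dx": -120, "dy": -68, "dz": 0}
    - {"dx": -160, "dy": -90, "dz": 0}
    - {"dx": -200, "dy": -113, "dz": 0}
    - {"dx": -240, "dy": -136, "dz": 0}

```text
$.moves[0]: bad value
```

Call:
arm_command:
  moves:
    - {"dx": -40, "dy": -22, "dz": 0, "rx": 0, "ry": 0, "rz": 0}
    - {"dx": -80, "dy": -45, "dz": 0, "rx": 0, "ry": 0, "rz": 0}
    - {"dx": -120, "dy": -68, "dz": 0, "rx": 0, "ry": 0, "rz": 0}
    - {"dx": -160, "dy": -90, "dz": 0, "rx": 0, "ry": 0, "rz": 0}
    - {"dx": -200, "dy": -113, "dz": 0, "rx": 0, "ry": 0, "rz": 0}
    - {"dx": -240, "dy": -136, "dz": 0, "rx": 0, "ry": 0, "rz": 0}

```text
clock: 1.8
position: [0.3451, 0.362, 0.1953]
eef_rot: [[-0.967, 0.255, 0.001], [0.255, 0.967, 0.001], [-0.0, 0.001, -1.0]]
ft_force: [0.4, 1.1, 1.4]
grip_width: 0.0853
grasp_force: 0.0
```

Call:
arm_command:
  moves:
    - {"dx": -137, "dy": -78, "dz": 15, "rx": 0, "ry": 0, "rz": 0}
    - {"dx": -137, "dy": -78, "dz": 15, "rx": 0, "ry": 0, "rz": 0}
    - {"dx": -137, "dy": -78, "dz": 15, "rx": 0, "ry": 0, "rz": 0}
    - {"dx": -137, "dy": -78, "dz": 15, "rx": 0, "ry": 0, "rz": 0}
    - {"dx": -137, "dy": -78, "dz": 15, "rx": 0, "ry": 0, "rz": 0}

```text
clock: 2.3
position: [0.4573, 0.2519, 0.1797]
eef_rot: [[-0.966, 0.258, -0.001], [0.258, 0.966, 0.0], [0.001, -0.0, -1.0]]
ft_force: [0.1, 0.3, 1.2]
grip_width: 0.0852
grasp_force: 0.0
```

```bash
python3 w.py w2 s,457,253,38,110; python3 go.py 457 253 12 76
```

```text
[324. 213.] {'n': 1965, 'mean': array([456.2, 253.1]), 'rect': (457.5, 252.7), 'wh': (88.9, 20.4), 'long_ang': -13.6}
t 2.35 p [456.4 253.  179.9] yaw 75.1 j6 -0.83 F [-0.2  0.1 -0.2] w 85.0 gf 0.0
-> d [-8.000e-01  1.000e-01  1.679e+02] rv [ 0.    -0.001 -0.015]
```

View pics/w2.png

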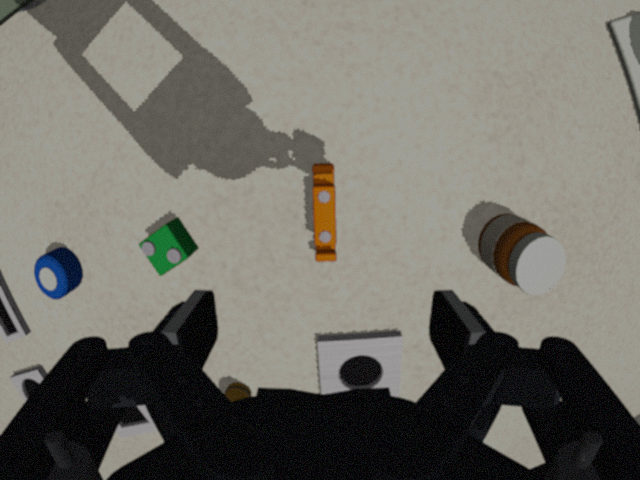

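The clamp sits at (324,213), centred between the fingers and aligned with them. The measurements agree, so I go down and grip.

Call:
arm_command:
  moves:
    - {"dx": 0, "dy": 0, "dz": 50, "rx": 0, "ry": 0, "rz": -0.02}
    - {"dx": 0, "dy": 0, "dz": 95, "rx": 0, "ry": 0, "rz": -0.02}
    - {"dx": 0, "dy": 0, "dz": 130, "rx": 0, "ry": 0, "rz": -0.02}
    - {"dx": 0, "dy": 0, "dz": 155, "rx": 0, "ry": 0, "rz": -0.02}
    - {"dx": 0, "dy": 0, "dz": 168, "rx": 0, "ry": 0, "rz": -0.02}
    - {"dx": 0, "dy": 0, "dz": 168, "rx": 0, "ry": 0, "rz": -0.02}
  grip: 1

```text
clock: 2.95
position: [0.454, 0.2539, 0.0105]
eef_rot: [[-0.972, 0.233, -0.004], [0.233, 0.972, -0.002], [0.004, -0.002, -1.0]]
ft_force: [-0.8, -0.8, 0.1]
grip_width: 0.0856
grasp_force: 0.0
```

Call:
arm_command:
  moves:
    - {"dx": 0, "dy": 0, "dz": 0, "rx": 0, "ry": 0, "rz": 0}
    - {"dx": 0, "dy": 0, "dz": 0, "rx": 0, "ry": 0, "rz": 0}
    - {"dx": 0, "dy": 0, "dz": 0, "rx": 0, "ry": 0, "rz": 0}
    - {"dx": 0, "dy": 0, "dz": 0, "rx": 0, "ry": 0, "rz": 0}
    - {"dx": 0, "dy": 0, "dz": 0, "rx": 0, "ry": 0, "rz": 0}
    - {"dx": 0, "dy": 0, "dz": 0, "rx": 0, "ry": 0, "rz": 0}
    - {"dx": 0, "dy": 0, "dz": 0, "rx": 0, "ry": 0, "rz": 0}
    - {"dx": 0, "dy": 0, "dz": 0, "rx": 0, "ry": 0, "rz": 0}
  grip: 0
  grip_force: 40

```text
clock: 3.75
position: [0.4566, 0.2529, 0.012]
eef_rot: [[-0.972, 0.236, 0.0], [0.236, 0.972, 0.0], [0.0, 0.0, -1.0]]
ft_force: [1.1, -1.3, -0.3]
grip_width: 0.0004
grasp_force: 0.0
```

```bash
python3 go.py 453 -237 100 95.3
```

```text
t 3.75 p [456.6 252.9  12. ] yaw 76.4 j6 -0.85 F [ 1.1 -1.3 -0.3] w 0.4 gf 0.0
-> d [-112.  -476.9  -88. ] rv [ 0.   -0.   -0.33]
```

The fingers closed fully without holding anything, so I look before opening.

```bash
python3 - <<'E'
from h import *
c=capture("wrist");cv2.imwrite("pics/w3.png",c["frame"])
c=capture("scene");s=c["frame"][190:270,390:510];t=capture("top")["frame"][240:310,160:265]
a=cv2.resize(s,(600,400),interpolation=cv2.INTER_CUBIC)
cv2.imwrite("pics/s3.png",np.hstack([cv2.resize(c["frame"][180:280,380:500],(400,333)),cv2.resize(t,(400,333))]))
E
```

```text
(no output)
```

View pics/s3.png

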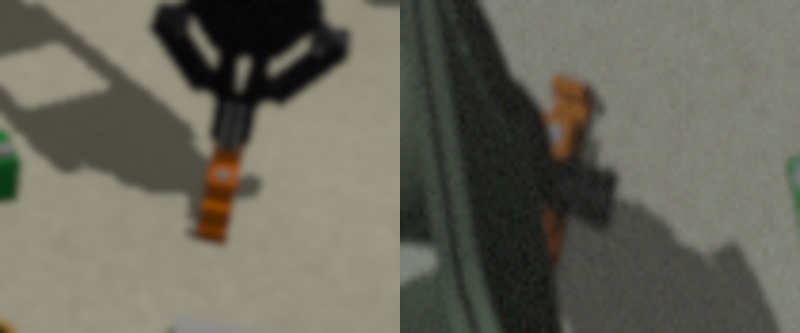

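View pics/w3.png

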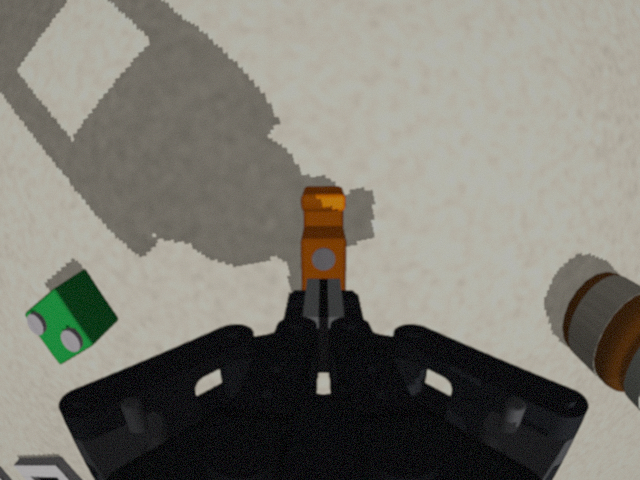

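```bash
python3 - <<'E'
from h import *
cs={n:capture(n) for n in["scene","top","wrist"]}
def proj(c,p):
    K=np.array(c["intrinsics"]);q=np.linalg.inv(c["cam_to_world"])@np.r_[p,1];return np.round([K[0,2]+K[0,0]*q[0]/-q[2],K[1,2]-K[1,1]*q[1]/-q[2]],1)
for z in(.0,.012,.038,.06): print(z,proj(cs["scene"],[.4566,.2529,z]),proj(cs["top"],[.4566,.2529,z]))
print(at(cs["scene"],(449.6,225),.012,"scene"),at(cs["scene"],(449.6,225),.038,"scene"))
x=cs["wrist"]["cam_to_world"];print(np.round(x,3).tolist())
# clamp front top white dot in wrist view at z=.038; rear lug
for px in[(324,259),(323,280),(323,190)]: print(px,at(cs["wrist"],px,.038,"wrist").round(3))
E
```

```text
0.0 [446.1 240.1] [201.9 276.6]
0.012 [446.9 235.9] [200.6 276.3]
0.038 [448.6 226.6] [197.9 275.7]
0.06 [450.1 218.5] [195.5 275.2]
[0.41235731 0.26474199 0.012     ] [0.45020509 0.25594015 0.038     ]
[[0.236, -0.938, -0.254, 0.393], [0.972, 0.228, 0.061, 0.268], [0.001, -0.261, 0.965, 0.191], [0.0, 0.0, 0.0, 1.0]]
(324, 259) [0.443 0.257 0.038]
(323, 280) [0.453 0.254 0.038]
(323, 190) [0.414 0.263 0.038]
```

```bash
python3 - <<'E'
from h import *
c=capture("wrist");f=c["frame"]
for v,z in((268,.038),(250,.038)):
    r=cv2.cvtColor(f,cv2.COLOR_BGR2HSV)[v];u=np.where((r[:,1]>90)&(np.arange(640)>280)&(np.arange(640)<370))[0]
    for zz in(z,.012,.0): 
        a,b=at(c,(u[0],v),zz,"wrist"),at(c,(u[-1]+1,v),zz,"wrist");print(v,zz,u[0],u[-1],np.linalg.norm(a-b).round(4))
print(c["intrinsics"],[ (np.round(r["centre"]),round(r["confidence"],2)) for n in ["manifold","jar"] for r in spot_point("wrist",n)[:1]])
# known ground features seen from wrist: manifold spot vs top estimate
for r in spot_point("wrist","manifold")[:1]: print(at(c,r["centre"],0,"wrist"))
for r in spot_point("wrist","jar")[:1]: print(at(c,r["centre"],0,"wrist"))
s=read_state();print(s["position"],s["joint_pos"])
E
```

```text
268 0.038 301 344 0.0193
268 0.012 301 344 0.0226
268 0.0 301 344 0.0241
250 0.038 301 345 0.0194
250 0.012 301 345 0.0227
250 0.0 301 345 0.0243
[[371.64829954   0.         323.06705043]
 [  0.         371.64829954 236.22617012]
 [  0.           0.           1.        ]] [(array([ 84., 305.]), 0.95), (array([593., 311.]), 0.96)]
[4.51676684e-01 9.00065630e-02 2.77555756e-17]
[0.54210904 0.43031437 0.        ]
[0.45657591 0.25300047 0.01200279] [ 4.83918540e-01  4.26198590e-01  1.92954286e+00  1.11817154e-04
  7.85804699e-01 -8.49174594e-01]
```

```bash
python3 - <<'E'
from h import *
c=capture("wrist");K=np.array(c["intrinsics"]);Ti=np.linalg.inv(c["cam_to_world"]);s=read_state();R=np.array(s["eef_rot"]);p=np.array(s["position"])
def pr(t):
    q=Ti@np.r_[p+R@np.array(t),1];q=np.array([q[0],-q[1],-q[2]]);r=np.hypot(q[0],q[1]);th=np.arctan2(r,q[2])
    return (K[0,2]+K[0,0]*th*q[0]/r).round(),(K[1,2]+K[1,1]*th*q[1]/r).round()
for x in(-.011,0,.011):
  for z in(0,-.013,-.026,-.04,-.06): print(x,z,pr((x,0,z)),pr((x,.0425,z)))
E
```

```text
-0.011 0 (np.float64(323.0), np.float64(288.0)) (np.float64(403.0), np.float64(288.0))
-0.011 -0.013 (np.float64(323.0), np.float64(299.0)) (np.float64(408.0), np.float64(298.0))
-0.011 -0.026 (np.float64(323.0), np.float64(311.0)) (np.float64(414.0), np.float64(309.0))
-0.011 -0.04 (np.float64(323.0), np.float64(325.0)) (np.float64(421.0), np.float64(323.0))
-0.011 -0.06 (np.float64(323.0), np.float64(351.0)) (np.float64(433.0), np.float64(347.0))
0 0 (np.float64(323.0), np.float64(269.0)) (np.float64(404.0), np.float64(268.0))
0 -0.013 (np.float64(323.0), np.float64(278.0)) (np.float64(410.0), np.float64(277.0))
0 -0.026 (np.float64(323.0), np.float64(289.0)) (np.float64(416.0), np.float64(287.0))
0 -0.04 (np.float64(323.0), np.float64(302.0)) (np.float64(423.0), np.float64(300.0))
0 -0.06 (np.float64(323.0), np.float64(325.0)) (np.float64(436.0), np.float64(322.0))
0.011 0 (np.float64(323.0), np.float64(248.0)) (np.float64(406.0), np.float64(248.0))
0.011 -0.013 (np.float64(323.0), np.float64(256.0)) (np.float64(411.0), np.float64(256.0))
0.011 -0.026 (np.float64(323.0), np.float64(265.0)) (np.float64(418.0), np.float64(265.0))
0.011 -0.04 (np.float64(323.0), np.float64(277.0)) (np.float64(426.0), np.float64(276.0))
0.011 -0.06 (np.float64(323.0), np.float64(298.0)) (np.float64(440.0), np.float64(296.0))
```

The pads project about 40 mm behind the stated TCP in the wrist view (near tip edge at row 280, where 248 was expected). The scene view agrees, so the fingers closed above the clamp. I'll allow for this offset: open, go down a further 38 mm, and watch the force.

Call:
arm_command:
  moves:
    - {"dx": 0, "dy": 0, "dz": 0, "rx": 0, "ry": 0, "rz": 0}
    - {"dx": 0, "dy": 0, "dz": 0, "rx": 0, "ry": 0, "rz": 0}
    - {"dx": 0, "dy": 0, "dz": 0, "rx": 0, "ry": 0, "rz": 0}
    - {"dx": 0, "dy": 0, "dz": 0, "rx": 0, "ry": 0, "rz": 0}
    - {"dx": 0, "dy": 0, "dz": 0, "rx": 0, "ry": 0, "rz": 0}
    - {"dx": 0, "dy": 0, "dz": 0, "rx": 0, "ry": 0, "rz": 0}
    - {"dx": 0, "dy": 0, "dz": 10, "rx": 0, "ry": 0, "rz": 0}
    - {"dx": 0, "dy": 0, "dz": 20, "rx": 0, "ry": 0, "rz": 0}
    - {"dx": 0, "dy": 0, "dz": 20, "rx": 0, "ry": 0, "rz": 0}
  grip: 1

```text
clock: 5.25
position: [0.4551, 0.2522, -0.0099]
eef_rot: [[-0.972, 0.236, -0.003], [0.236, 0.972, -0.002], [0.003, -0.003, -1.0]]
ft_force: [-0.7, -0.0, -0.5]
grip_width: 0.0854
grasp_force: 0.0
```

```bash
python3 - <<'E'
from h import *
c=capture("scene");cv2.imwrite("pics/s4.png",cv2.resize(c["frame"][160:270,390:520],(780,600*110//100*100//110)))
E
python3 go.py 457 253 -28 76.4
```

```text
t 5.3 p [455.7 252.5  -9.2] yaw 76.4 j6 -0.85 F [-0.  -0.1 -0.7] w 85.4 gf 0.0
-> d [-1.2  0.8 18.8] rv [-0.002 -0.002 -0.   ]
```

View pics/s4.png

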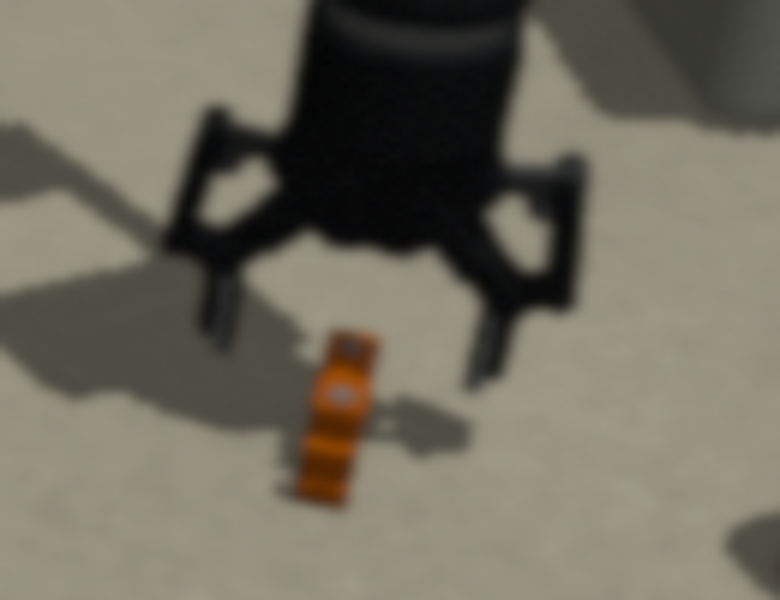

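The tips are at about (222,350) and (475,388) in this crop, still well above the table and straddling the clamp. That confirms the offset, so I lower 16 mm and close.

Call:
arm_command:
  moves:
    - {"dx": 0, "dy": 0, "dz": 8, "rx": 0, "ry": 0, "rz": 0}
    - {"dx": 0, "dy": 0, "dz": 16, "rx": 0, "ry": 0, "rz": 0}
    - {"dx": 0, "dy": 0, "dz": 16, "rx": 0, "ry": 0, "rz": 0}

```text
clock: 5.6
position: [0.4557, 0.2525, -0.0252]
eef_rot: [[-0.972, 0.236, -0.002], [0.236, 0.972, -0.001], [0.002, -0.002, -1.0]]
ft_force: [1.2, 0.2, -0.1]
grip_width: 0.0853
grasp_force: 0.0
```

Call:
arm_command:
  moves:
    - {"dx": 0, "dy": 0, "dz": 0, "rx": 0, "ry": 0, "rz": 0}
    - {"dx": 0, "dy": 0, "dz": 0, "rx": 0, "ry": 0, "rz": 0}
    - {"dx": 0, "dy": 0, "dz": 0, "rx": 0, "ry": 0, "rz": 0}
    - {"dx": 0, "dy": 0, "dz": 0, "rx": 0, "ry": 0, "rz": 0}
    - {"dx": 0, "dy": 0, "dz": 0, "rx": 0, "ry": 0, "rz": 0}
    - {"dx": 0, "dy": 0, "dz": 0, "rx": 0, "ry": 0, "rz": 0}
    - {"dx": 0, "dy": 0, "dz": 0, "rx": 0, "ry": 0, "rz": 0}
  grip: 0
  grip_force: 40

```text
clock: 6.3
position: [0.4569, 0.2532, -0.0236]
eef_rot: [[-0.972, 0.236, 0.001], [0.236, 0.972, 0.0], [-0.001, 0.001, -1.0]]
ft_force: [0.3, -0.0, 3.1]
grip_width: 0.0193
grasp_force: 40.2
```

```bash
python3 w.py w4; python3 go.py 453 -237 60 95.3
```

```text
t 6.35 p [456.9 253.2 -23.6] yaw 76.4 j6 -0.85 F [0.2 0.3 3.9] w 19.0 gf 40.3
-> d [-111.7 -477.2  -83.9] rv [ 0.001  0.001 -0.33 ]
```

View pics/w4.png

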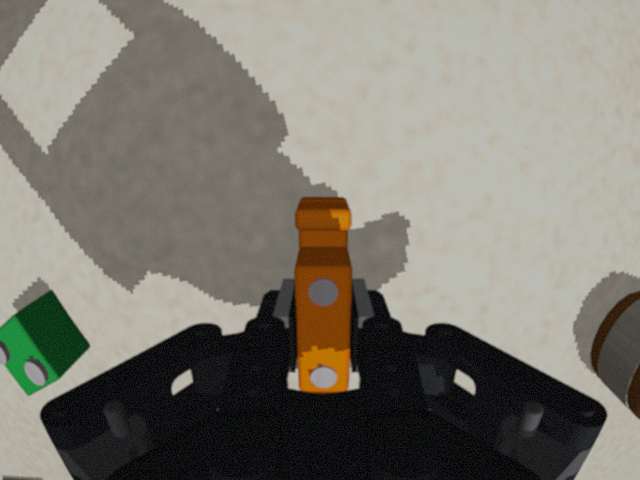

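The clamp is held at 19 mm width with a 40 N grip. Next I lift it and carry it to the long nest.

Call:
arm_command:
  moves:
    - {"dx": 0, "dy": 0, "dz": -15, "rx": 0, "ry": 0, "rz": 0}
    - {"dx": 0, "dy": 0, "dz": -45, "rx": 0, "ry": 0, "rz": 0}
    - {"dx": 0, "dy": 0, "dz": -84, "rx": 0, "ry": 0, "rz": 0}
    - {"dx": -7, "dy": -30, "dz": -84, "rx": 0, "ry": 0, "rz": -0.03}
    - {"dx": -18, "dy": -75, "dz": -84, "rx": 0, "ry": 0, "rz": -0.06}
    - {"dx": -29, "dy": -122, "dz": -84, "rx": 0, "ry": 0, "rz": -0.1}
    - {"dx": -40, "dy": -170, "dz": -84, "rx": 0, "ry": 0, "rz": -0.14}
    - {"dx": -51, "dy": -218, "dz": -84, "rx": 0, "ry": 0, "rz": -0.18}
    - {"dx": -62, "dy": -266, "dz": -84, "rx": 0, "ry": 0, "rz": -0.22}
    - {"dx": -73, "dy": -314, "dz": -84, "rx": 0, "ry": 0, "rz": -0.26}
    - {"dx": -85, "dy": -362, "dz": -84, "rx": 0, "ry": 0, "rz": -0.3}
    - {"dx": -96, "dy": -410, "dz": -84, "rx": 0, "ry": 0, "rz": -0.33}

```text
clock: 7.55
position: [0.4527, -0.17, 0.0598]
eef_rot: [[-0.996, -0.093, -0.0], [-0.093, 0.996, 0.0], [0.0, 0.0, -1.0]]
ft_force: [1.9, 0.2, -0.5]
grip_width: 0.0191
grasp_force: 39.7
```

```bash
python3 go.py 453 -237 60 95.3
```

```text
t 7.55 p [ 452.7 -170.    59.8] yaw 95.3 j6 -2.05 F [ 1.9  0.2 -0.5] w 19.1 gf 39.7
-> d [  5.9 -66.7  -0.2] rv [ 0.    -0.     0.001]
```

Call:
arm_command:
  moves:
    - {"dx": 3, "dy": -40, "dz": 0, "rx": 0, "ry": 0, "rz": 0}
    - {"dx": 6, "dy": -67, "dz": 0, "rx": 0, "ry": 0, "rz": 0}
    - {"dx": 6, "dy": -67, "dz": 0, "rx": 0, "ry": 0, "rz": 0}
    - {"dx": 6, "dy": -67, "dz": 0, "rx": 0, "ry": 0, "rz": 0}

```text
clock: 7.95
position: [0.4528, -0.2353, 0.0594]
eef_rot: [[-0.996, -0.09, -0.001], [-0.09, 0.996, 0.001], [0.001, 0.001, -1.0]]
ft_force: [-0.4, 0.7, -0.7]
grip_width: 0.0196
grasp_force: 39.7
```

```bash
python3 w.py w5; python3 go.py 453 -237 -19 95.3
python3 - <<'E'
from h import *
c=capture("wrist")
for t in["nest_clamp","clamp"]:
  for r in spot_point("wrist",t)[:2]: print(t,np.round(r["centre"]),round(r["confidence"],2),at(c,r["centre"],0 if t[0]=='n' else .084,"wrist").round(3))
E
```

```text
t 8.0 p [ 452.8 -234.6   59.5] yaw 95.3 j6 -2.16 F [-1.2  0.8 -0.9] w 19.0 gf 39.7
-> d [-0.1 -2.5 78.5] rv [ 0.001 -0.001 -0.001]
clamp [326. 294.] 0.69 [ 0.456 -0.233  0.084]
```

View pics/w5.png

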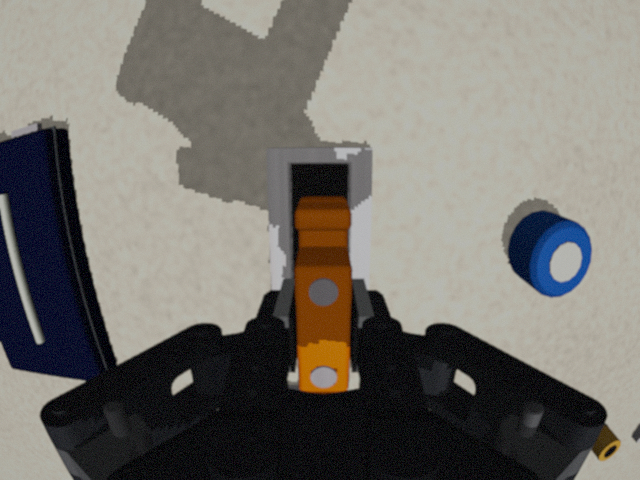

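The nest is at (320,150–280), aligned with the clamp bar at column 323. Lowering.

Call:
arm_command:
  moves:
    - {"dx": 0, "dy": -2, "dz": 30, "rx": 0, "ry": 0, "rz": 0}
    - {"dx": 0, "dy": -2, "dz": 52, "rx": 0, "ry": 0, "rz": 0}
    - {"dx": 0, "dy": -2, "dz": 66, "rx": 0, "ry": 0, "rz": 0}
    - {"dx": 0, "dy": -2, "dz": 72, "rx": 0, "ry": 0, "rz": 0}
    - {"dx": 0, "dy": -2, "dz": 75, "rx": 0, "ry": 0, "rz": 0}
    - {"dx": 0, "dy": -2, "dz": 77, "rx": 0, "ry": 0, "rz": 0}
    - {"dx": 0, "dy": -2, "dz": 77, "rx": 0, "ry": 0, "rz": 0}
    - {"dx": 0, "dy": -2, "dz": 77, "rx": 0, "ry": 0, "rz": 0}

```text
clock: 8.95
position: [0.4542, -0.2375, -0.0164]
eef_rot: [[-0.996, -0.092, 0.001], [-0.092, 0.996, -0.001], [-0.001, -0.001, -1.0]]
ft_force: [0.0, -0.6, -0.3]
grip_width: 0.0191
grasp_force: 39.8
```

Call:
arm_command:
  moves:
    - {"dx": 0, "dy": 0, "dz": 1, "rx": 0, "ry": 0, "rz": 0}
    - {"dx": 0, "dy": 0, "dz": 1.5, "rx": 0, "ry": 0, "rz": 0}
    - {"dx": 0, "dy": 0, "dz": 1.5, "rx": 0, "ry": 0, "rz": 0}

```text
clock: 9.25
position: [0.4541, -0.2376, -0.0176]
eef_rot: [[-0.996, -0.092, 0.001], [-0.092, 0.996, -0.0], [-0.001, -0.001, -1.0]]
ft_force: [-1.2, 1.5, 5.3]
grip_width: 0.0193
grasp_force: 40.6
```

There is contact (5 N) at the expected height. Releasing.

Call:
arm_command:
  moves:
    - {"dx": 0, "dy": 0, "dz": 0, "rx": 0, "ry": 0, "rz": 0}
    - {"dx": 0, "dy": 0, "dz": 0, "rx": 0, "ry": 0, "rz": 0}
    - {"dx": 0, "dy": 0, "dz": 0, "rx": 0, "ry": 0, "rz": 0}
    - {"dx": 0, "dy": 0, "dz": 0, "rx": 0, "ry": 0, "rz": 0}
    - {"dx": 0, "dy": 0, "dz": -10, "rx": 0, "ry": 0, "rz": 0}
    - {"dx": 0, "dy": 0, "dz": -40, "rx": 0, "ry": 0, "rz": 0}
    - {"dx": 0, "dy": 0, "dz": -90, "rx": 0, "ry": 0, "rz": 0}
    - {"dx": 0, "dy": 0, "dz": -140, "rx": 0, "ry": 0, "rz": 0}
    - {"dx": 0, "dy": 0, "dz": -155, "rx": 0, "ry": 0, "rz": 0}
  grip: 1

```text
clock: 10.15
position: [0.4564, -0.2389, 0.1427]
eef_rot: [[-0.996, -0.092, 0.009], [-0.092, 0.996, -0.005], [-0.009, -0.006, -1.0]]
ft_force: [1.6, 0.4, -0.6]
grip_width: 0.0854
grasp_force: 0.0
```

```bash
python3 w.py w6 s,453,-237,40,100 d,453,-237,10,100 s,441,-73,38,110; python3 go.py 441 -73.5 140 95.3;python3 go.py 441 -73.5 140 80
```

```text
[327. 218.] {'n': 2884, 'mean': array([ 453.2, -237.4]), 'rect': (454.7, -237.3), 'wh': (90.0, 22.4), 'long_ang': 5.4}
[326. 210.] {'n': 1780, 'mean': array([ 444.1, -237.5]), 'rect': (455.5, -237.1), 'wh': (104.2, 35.0), 'long_ang': 5.4}
[517. 223.] {'n': 2543, 'mean': array([440. , -85.8]), 'rect': (440.2, -81.8), 'wh': (67.5, 52.8), 'long_ang': 59.8}
t 10.2 p [ 456.7 -239.   143. ] yaw 95.3 j6 -2.17 F [ 1.1 -0.5  1.4] w 85.4 gf 0.0
-> d [  0.4 166.3   1.9] rv [-0.006  0.01  -0.   ]
t 10.2 p [ 456.7 -239.   143. ] yaw 95.3 j6 -2.17 F [ 1.1 -0.5  1.4] w 85.4 gf 0.0
-> d [  0.4 166.3   1.9] rv [-0.005  0.01   0.267]
```

View pics/w6.png

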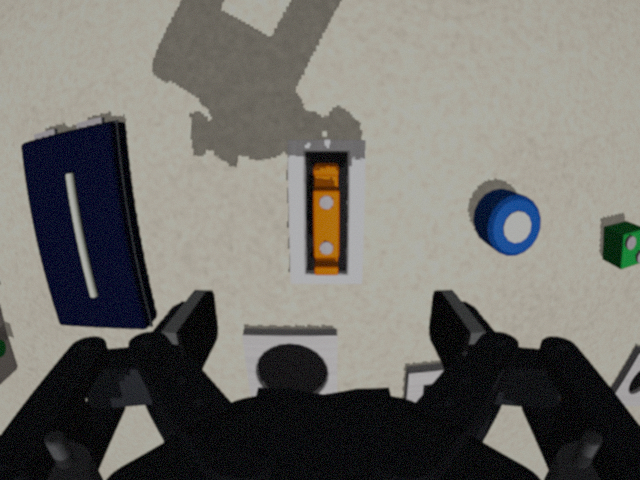

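The clamp sits centred in its pocket at (327,215). Now the cap, at about (515,225).

Call:
arm_command:
  moves:
    - {"dx": 0, "dy": 35, "dz": 0, "rx": 0, "ry": 0, "rz": 0.07}
    - {"dx": 0, "dy": 80, "dz": 0, "rx": 0, "ry": 0, "rz": 0.15}
    - {"dx": 0, "dy": 125, "dz": 0, "rx": 0, "ry": 0, "rz": 0.22}
    - {"dx": 0, "dy": 160, "dz": 2, "rx": 0, "ry": 0, "rz": 0.27}
    - {"dx": 0, "dy": 166, "dz": 2, "rx": 0, "ry": 0, "rz": 0.27}
    - {"dx": 0, "dy": 166, "dz": 2, "rx": 0, "ry": 0, "rz": 0.27}

```text
clock: 10.8
position: [0.4379, -0.0713, 0.1342]
eef_rot: [[-0.985, 0.174, -0.001], [0.174, 0.985, -0.0], [0.001, -0.0, -1.0]]
ft_force: [0.7, -0.5, 0.1]
grip_width: 0.0857
grasp_force: 0.0
```

```bash
cat > hole.py <<'E'
import sys
from h import *
# hole.py z mode h0 h1 : blob of hue range, centroid of its inner hole (top disc) at height z
z=float(sys.argv[1])/1000;h0,h1=map(int,sys.argv[2:4])
c=capture("wrist");f=cv2.GaussianBlur(c["frame"],(3,3),0);v=cv2.cvtColor(f,cv2.COLOR_BGR2HSV)
m=((v[...,0]>=h0)&(v[...,0]<=h1)&(v[...,1]>90)&(v[...,2]>35)).astype(np.uint8);m[300:]=0;m[:,:150]=0;m[:,500:]=0
cs,hi=cv2.findContours(m,cv2.RETR_CCOMP,cv2.CHAIN_APPROX_NONE)
for k,q in enumerate(cs):
    if cv2.contourArea(q)<60: continue
    M=cv2.moments(q);px=(M["m10"]/M["m00"],M["m01"]/M["m00"])
    print("hole" if hi[0,k,3]>=0 else "outer",round(cv2.contourArea(q)),np.round(px,1),(at(c,px,z,"wrist")*1000).round(1),(at(c,px,z/2,"wrist")*1000).round(1))
E
python3 hole.py 38 95 130; python3 go.py 441 -73.5 -28 80
```

```text
outer 3835 [322. 229.] [440.7 -72.5  38. ] [445.4 -73.3  19. ]
hole 1104 [322.  233.6] [444.3 -73.1  38. ] [449.2 -74.   19. ]
t 10.85 p [438.3 -72.2 134.3] yaw 79.9 j6 -1.58 F [-0.1 -0.5 -0.1] w 85.4 gf 0.0
-> d [ -2.9  -0.8 162.3] rv [-0.    -0.    -0.002]
```

Call:
arm_command:
  moves:
    - {"dx": -5, "dy": 0, "dz": 50, "rx": 0, "ry": 0, "rz": 0}
    - {"dx": -5, "dy": 0, "dz": 95, "rx": 0, "ry": 0, "rz": 0}
    - {"dx": -5, "dy": 0, "dz": 130, "rx": 0, "ry": 0, "rz": 0}
    - {"dx": -5, "dy": 0, "dz": 155, "rx": 0, "ry": 0, "rz": 0}
    - {"dx": -5, "dy": 0, "dz": 166, "rx": 0, "ry": 0, "rz": 0}
    - {"dx": -5, "dy": 0, "dz": 166, "rx": 0, "ry": 0, "rz": 0}
    - {"dx": -5, "dy": 0, "dz": 166, "rx": 0, "ry": 0, "rz": 0}

```text
clock: 11.55
position: [0.4443, -0.0737, -0.0309]
eef_rot: [[-0.984, 0.178, 0.001], [0.178, 0.984, -0.0], [-0.002, -0.0, -1.0]]
ft_force: [0.4, 0.5, -0.9]
grip_width: 0.0853
grasp_force: 0.0
```

Call:
arm_command:
  moves:
    - {"dx": 0, "dy": 0, "dz": 0, "rx": 0, "ry": 0, "rz": 0}
    - {"dx": 0, "dy": 0, "dz": 0, "rx": 0, "ry": 0, "rz": 0}
    - {"dx": 0, "dy": 0, "dz": 0, "rx": 0, "ry": 0, "rz": 0}
    - {"dx": 0, "dy": 0, "dz": 0, "rx": 0, "ry": 0, "rz": 0}
    - {"dx": 0, "dy": 0, "dz": 0, "rx": 0, "ry": 0, "rz": 0}
  grip: 0
  grip_force: 40

```text
clock: 12.05
position: [0.4443, -0.0732, -0.03]
eef_rot: [[-0.984, 0.176, 0.003], [0.176, 0.984, -0.001], [-0.003, -0.0, -1.0]]
ft_force: [-0.9, -1.1, 6.4]
grip_width: 0.055
grasp_force: 41.4
```

```bash
python3 go.py 619 -257 55 80;python3 go.py 619 -257 55 67
```

```text
t 12.05 p [444.3 -73.2 -30. ] yaw 79.8 j6 -1.58 F [-0.9 -1.1  6.4] w 55.0 gf 41.4
-> d [-204.6 -150.1  -84.4] rv [-0.     0.003 -0.003]
t 12.05 p [444.3 -73.2 -30. ] yaw 79.8 j6 -1.58 F [-0.9 -1.1  6.4] w 55.0 gf 41.4
-> d [-204.6 -150.1  -84.4] rv [0.    0.003 0.224]
```

Call:
arm_command:
  moves:
    - {"dx": 0, "dy": 0, "dz": -15, "rx": 0, "ry": 0, "rz": 0}
    - {"dx": 0, "dy": 0, "dz": -45, "rx": 0, "ry": 0, "rz": 0}
    - {"dx": 0, "dy": 0, "dz": -84, "rx": 0, "ry": 0, "rz": 0}
    - {"dx": -25, "dy": -18, "dz": -84, "rx": 0, "ry": 0, "rz": 0}
    - {"dx": -60, "dy": -44, "dz": -84, "rx": 0, "ry": 0, "rz": 0}
    - {"dx": -96, "dy": -70, "dz": -84, "rx": 0, "ry": 0, "rz": 0}
    - {"dx": -132, "dy": -97, "dz": -84, "rx": 0, "ry": 0, "rz": 0}
    - {"dx": -168, "dy": -123, "dz": -84, "rx": 0, "ry": 0, "rz": 0}
    - {"dx": -195, "dy": -143, "dz": -84, "rx": 0, "ry": 0, "rz": 0}
    - {"dx": -205, "dy": -150, "dz": -84, "rx": 0, "ry": 0, "rz": 0}
    - {"dx": -205, "dy": -150, "dz": -84, "rx": 0, "ry": 0, "rz": 0}
    - {"dx": -205, "dy": -150, "dz": -84, "rx": 0, "ry": 0, "rz": 0}

```text
clock: 13.25
position: [0.6178, -0.2562, 0.0524]
eef_rot: [[-0.984, 0.177, -0.001], [0.177, 0.984, 0.001], [0.001, 0.001, -1.0]]
ft_force: [-0.1, -0.6, -0.1]
grip_width: 0.0551
grasp_force: 42.8
```

```bash
python3 w.py w7; python3 go.py 619 -257 -24 80
```

```text
t 13.3 p [ 617.6 -255.9   52.5] yaw 79.8 j6 -1.8 F [-0.2 -0.1 -1.5] w 55.0 gf 42.8
-> d [-1.7 -0.9 76.5] rv [ 0.001 -0.001 -0.003]
```

View pics/w7.png

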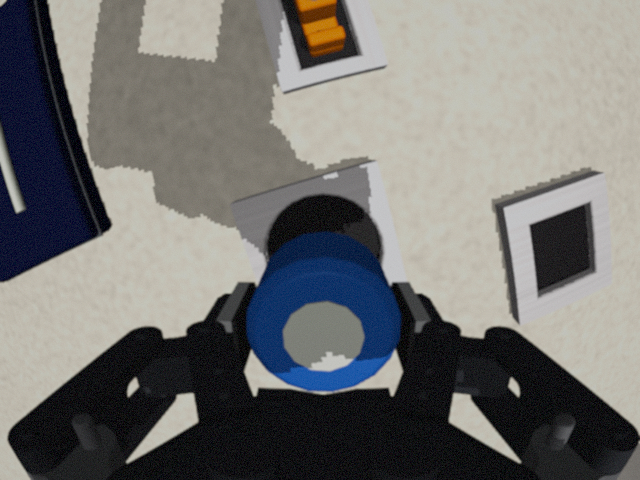

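The cap (324,310) is held over the round pocket, which spans columns 267–382. Lowering.

Call:
arm_command:
  moves:
    - {"dx": -2, "dy": -1, "dz": 30, "rx": 0, "ry": 0, "rz": 0}
    - {"dx": -2, "dy": -1, "dz": 52, "rx": 0, "ry": 0, "rz": 0}
    - {"dx": -2, "dy": -1, "dz": 66, "rx": 0, "ry": 0, "rz": 0}
    - {"dx": -2, "dy": -1, "dz": 72, "rx": 0, "ry": 0, "rz": 0}
    - {"dx": -2, "dy": -1, "dz": 74, "rx": 0, "ry": 0, "rz": 0}
    - {"dx": -2, "dy": -1, "dz": 75, "rx": 0, "ry": 0, "rz": 0}
    - {"dx": -2, "dy": -1, "dz": 75, "rx": 0, "ry": 0, "rz": 0}

```text
clock: 14.0
position: [0.621, -0.2584, -0.0215]
eef_rot: [[-0.984, 0.177, 0.002], [0.177, 0.984, -0.001], [-0.002, -0.0, -1.0]]
ft_force: [0.5, -0.8, -0.1]
grip_width: 0.055
grasp_force: 42.8
```

Call:
arm_command:
  moves:
    - {"dx": 1, "dy": 1, "dz": 1, "rx": 0, "ry": 0, "rz": 0}
    - {"dx": 1, "dy": 1, "dz": 2, "rx": 0, "ry": 0, "rz": 0}
    - {"dx": 1, "dy": 1, "dz": 2, "rx": 0, "ry": 0, "rz": 0}

```text
clock: 14.3
position: [0.6197, -0.257, -0.0239]
eef_rot: [[-0.984, 0.177, 0.001], [0.177, 0.984, -0.0], [-0.001, 0.0, -1.0]]
ft_force: [-0.7, 0.7, 2.6]
grip_width: 0.055
grasp_force: 43.0
```

Call:
arm_command:
  moves:
    - {"dx": 0, "dy": 0, "dz": 0.7, "rx": 0, "ry": 0, "rz": 0}
    - {"dx": 0, "dy": 0, "dz": 0.7, "rx": 0, "ry": 0, "rz": 0}

```text
clock: 14.5
position: [0.6197, -0.257, -0.024]
eef_rot: [[-0.984, 0.177, 0.001], [0.177, 0.984, -0.0], [-0.001, 0.0, -1.0]]
ft_force: [-2.1, 1.2, 6.2]
grip_width: 0.0547
grasp_force: 43.4
```

Call:
arm_command:
  moves:
    - {"dx": 0, "dy": 0, "dz": 0, "rx": 0, "ry": 0, "rz": 0}
    - {"dx": 0, "dy": 0, "dz": 0, "rx": 0, "ry": 0, "rz": 0}
    - {"dx": 0, "dy": 0, "dz": 0, "rx": 0, "ry": 0, "rz": 0}
    - {"dx": 0, "dy": 0, "dz": 0, "rx": 0, "ry": 0, "rz": 0}
    - {"dx": 0, "dy": 0, "dz": -10, "rx": 0, "ry": 0, "rz": 0}
    - {"dx": 0, "dy": 0, "dz": -40, "rx": 0, "ry": 0, "rz": 0}
    - {"dx": 0, "dy": 0, "dz": -90, "rx": 0, "ry": 0, "rz": 0}
    - {"dx": 0, "dy": 0, "dz": -140, "rx": 0, "ry": 0, "rz": 0}
    - {"dx": 0, "dy": 0, "dz": -160, "rx": 0, "ry": 0, "rz": 0}
    - {"dx": 0, "dy": 0, "dz": -160, "rx": 0, "ry": 0, "rz": 0}
  grip: 1

```text
clock: 15.5
position: [0.622, -0.2581, 0.1403]
eef_rot: [[-0.984, 0.177, 0.009], [0.177, 0.984, -0.004], [-0.01, -0.002, -1.0]]
ft_force: [-0.7, -0.2, 0.2]
grip_width: 0.0852
grasp_force: 0.0
```

```bash
python3 hole.py 44 95 130; python3 w.py w8 d,649,-84,10,100; python3 go.py 449 92 140 80
```

```text
outer 4251 [324.5 216.9] [ 616.8 -256.1   44. ] [ 621.7 -256.9   22. ]
hole 1132 [324.2 220.8] [ 619.7 -256.8   44. ] [ 624.9 -257.7   22. ]
[513. 215.] {'n': 2795, 'mean': array([651.7, -84.3]), 'rect': (652.4, -83.5), 'wh': (54.9, 54.4), 'long_ang': -81.8}
t 15.6 p [ 619.2 -256.9  134.9] yaw 79.8 j6 -1.8 F [-0.5  1.  -0.4] w 85.5 gf 0.0
-> d [229.2 313.3  -5.1] rv [ 0.    -0.    -0.003]
```

Call:
arm_command:
  moves:
    - {"dx": 18, "dy": 24, "dz": 0, "rx": 0, "ry": 0, "rz": 0}
    - {"dx": 44, "dy": 60, "dz": 0, "rx": 0, "ry": 0, "rz": 0}
    - {"dx": 73, "dy": 100, "dz": 0, "rx": 0, "ry": 0, "rz": 0}
    - {"dx": 102, "dy": 140, "dz": 0, "rx": 0, "ry": 0, "rz": 0}
    - {"dx": 131, "dy": 180, "dz": 0, "rx": 0, "ry": 0, "rz": 0}
    - {"dx": 160, "dy": 219, "dz": 0, "rx": 0, "ry": 0, "rz": 0}
    - {"dx": 189, "dy": 258, "dz": 0, "rx": 0, "ry": 0, "rz": 0}
    - {"dx": 212, "dy": 290, "dz": 0, "rx": 0, "ry": 0, "rz": 0}
    - {"dx": 229, "dy": 313, "dz": -5, "rx": 0, "ry": 0, "rz": 0}
    - {"dx": 229, "dy": 313, "dz": -5, "rx": 0, "ry": 0, "rz": 0}
    - {"dx": 229, "dy": 313, "dz": -5, "rx": 0, "ry": 0, "rz": 0}

```text
clock: 16.7
position: [0.4486, 0.0915, 0.1385]
eef_rot: [[-0.985, 0.175, -0.002], [0.175, 0.985, -0.001], [0.002, -0.001, -1.0]]
ft_force: [0.1, -0.9, 0.7]
grip_width: 0.0856
grasp_force: 0.0
```

```bash
python3 hole.py 40 45 85; python3 w.py w9 s,449,92,36,80; python3 go.py 449 92 -28 80; python3 - <<'E'
import cv2
f=cv2.imread("pics/w9.png");cv2.imwrite("pics/w9c.png",cv2.resize(f[130:330,200:450],(750,600)))
E
```

```text
outer 1875 [322.8 222.6] [447.   91.7  40. ] [451.5  90.8  20. ]
[324. 223.] {'n': 2011, 'mean': array([448.2,  91.4]), 'rect': (449.4, 91.2), 'wh': (42.2, 39.3), 'long_ang': 16.3}
t 16.8 p [449.4  90.7 138.9] yaw 79.8 j6 -1.22 F [0.5 0.1 0.5] w 85.1 gf 0.0
-> d [  0.4   1.3 166.8] rv [-0.001 -0.002 -0.004]
```

View pics/w9c.png

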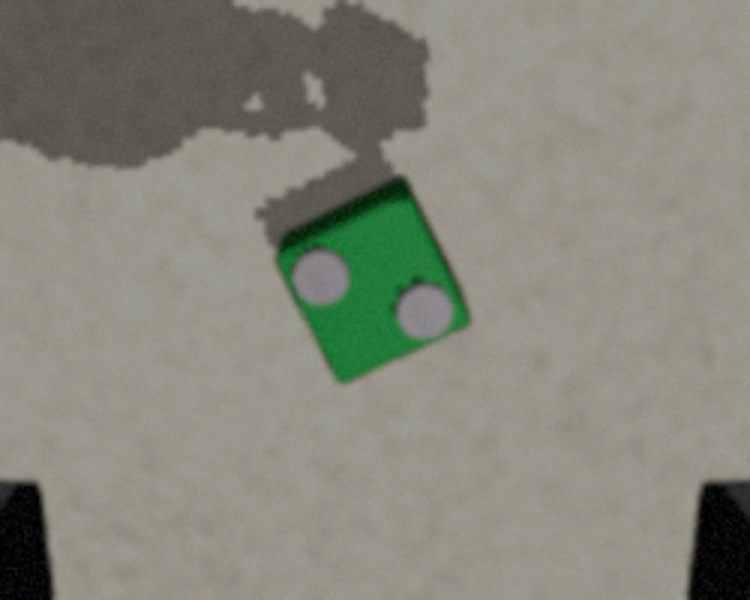

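The manifold's top centre is near (373,288) in the crop, its sides turned about 26° from the gripper, which matches the measured 16° yaw. I turn, go down and grip.

Call:
arm_command:
  moves:
    - {"dx": -1, "dy": 1, "dz": 20, "rx": 0, "ry": 0, "rz": -0.14}
    - {"dx": -1, "dy": 1, "dz": 40, "rx": 0, "ry": 0, "rz": -0.28}
    - {"dx": -1, "dy": 1, "dz": 60, "rx": 0, "ry": 0, "rz": -0.42}
    - {"dx": -1, "dy": 1, "dz": 90, "rx": 0, "ry": 0, "rz": -0.455}
    - {"dx": -1, "dy": 1, "dz": 125, "rx": 0, "ry": 0, "rz": -0.455}
    - {"dx": -1, "dy": 1, "dz": 155, "rx": 0, "ry": 0, "rz": -0.455}
    - {"dx": -1, "dy": 1, "dz": 168, "rx": 0, "ry": 0, "rz": -0.455}
    - {"dx": -1, "dy": 1, "dz": 168, "rx": 0, "ry": 0, "rz": -0.455}
    - {"dx": -1, "dy": 1, "dz": 168, "rx": 0, "ry": 0, "rz": -0.455}

```text
clock: 17.7
position: [0.4511, 0.0916, -0.0284]
eef_rot: [[-0.962, -0.272, -0.0], [-0.272, 0.962, -0.0], [0.0, 0.0, -1.0]]
ft_force: [-0.9, 0.2, -0.6]
grip_width: 0.0853
grasp_force: 0.0
```

Call:
arm_command:
  moves:
    - {"dx": 0, "dy": 0, "dz": 0, "rx": 0, "ry": 0, "rz": 0}
    - {"dx": 0, "dy": 0, "dz": 0, "rx": 0, "ry": 0, "rz": 0}
    - {"dx": 0, "dy": 0, "dz": 0, "rx": 0, "ry": 0, "rz": 0}
    - {"dx": 0, "dy": 0, "dz": 0, "rx": 0, "ry": 0, "rz": 0}
    - {"dx": 0, "dy": 0, "dz": 0, "rx": 0, "ry": 0, "rz": 0}
    - {"dx": 0, "dy": 0, "dz": 0, "rx": 0, "ry": 0, "rz": 0}
  grip: 0
  grip_force: 40

```text
clock: 18.3
position: [0.4513, 0.0924, -0.0273]
eef_rot: [[-0.962, -0.274, 0.002], [-0.274, 0.962, 0.0], [-0.002, -0.0, -1.0]]
ft_force: [-0.8, -1.8, 6.8]
grip_width: 0.0394
grasp_force: 41.5
```

```bash
python3 go.py 650 -84 55 98.1
```

```text
t 18.3 p [451.3  92.4 -27.3] yaw 105.9 j6 -1.67 F [-0.8 -1.8  6.8] w 39.4 gf 41.5
-> d [-142.9 -224.1  -82. ] rv [-0.     0.002  0.136]
```

Call:
arm_command:
  moves:
    - {"dx": 0, "dy": 0, "dz": -15, "rx": 0, "ry": 0, "rz": 0}
    - {"dx": 0, "dy": 0, "dz": -45, "rx": 0, "ry": 0, "rz": 0}
    - {"dx": 0, "dy": 0, "dz": -82, "rx": 0, "ry": 0, "rz": 0}
    - {"dx": -16, "dy": -25, "dz": -82, "rx": 0, "ry": 0, "rz": 0.03}
    - {"dx": -40, "dy": -62, "dz": -82, "rx": 0, "ry": 0, "rz": 0.06}
    - {"dx": -65, "dy": -101, "dz": -82, "rx": 0, "ry": 0, "rz": 0.1}
    - {"dx": -89, "dy": -140, "dz": -82, "rx": 0, "ry": 0, "rz": 0.136}
    - {"dx": -114, "dy": -178, "dz": -82, "rx": 0, "ry": 0, "rz": 0.136}
    - {"dx": -134, "dy": -210, "dz": -82, "rx": 0, "ry": 0, "rz": 0.136}
    - {"dx": -143, "dy": -224, "dz": -82, "rx": 0, "ry": 0, "rz": 0.136}
    - {"dx": -143, "dy": -224, "dz": -82, "rx": 0, "ry": 0, "rz": 0.136}
    - {"dx": -143, "dy": -224, "dz": -82, "rx": 0, "ry": 0, "rz": 0.136}

```text
clock: 19.5
position: [0.6485, -0.0836, 0.053]
eef_rot: [[-0.99, -0.14, -0.002], [-0.14, 0.99, 0.001], [0.002, 0.001, -1.0]]
ft_force: [-1.0, 0.1, -1.2]
grip_width: 0.0394
grasp_force: 40.6
```

```bash
python3 w.py w10 d,630,-84,14,60; python3 go.py 650 -84 -21 98.1
```

```text
[327. 218.] {'n': 6387, 'mean': array([645.5, -85.3]), 'rect': (645.4, -84.0), 'wh': (67.1, 44.8), 'long_ang': -82.0}
t 19.55 p [648.2 -83.2  53.3] yaw 98.1 j6 -1.86 F [ 0.1 -1.1 -1.5] w 39.2 gf 40.6
-> d [-1.8 -1.1 74.3] rv [ 0.001 -0.002  0.   ]
```

View pics/w10.png

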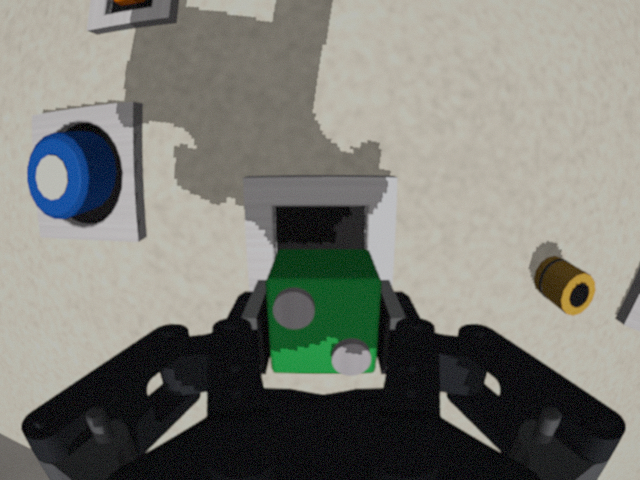

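The manifold is lined up over the square pocket (columns 273–370). The cap is seated at (90,170). Lowering.

Call:
arm_command:
  moves:
    - {"dx": -1, "dy": -1, "dz": 30, "rx": 0, "ry": 0, "rz": 0}
    - {"dx": -1, "dy": -1, "dz": 52, "rx": 0, "ry": 0, "rz": 0}
    - {"dx": -1, "dy": -1, "dz": 64, "rx": 0, "ry": 0, "rz": 0}
    - {"dx": -1, "dy": -1, "dz": 70, "rx": 0, "ry": 0, "rz": 0}
    - {"dx": -1, "dy": -1, "dz": 72, "rx": 0, "ry": 0, "rz": 0}
    - {"dx": -1, "dy": -1, "dz": 73, "rx": 0, "ry": 0, "rz": 0}
    - {"dx": -1, "dy": -1, "dz": 74, "rx": 0, "ry": 0, "rz": 0}
    - {"dx": -1, "dy": -1, "dz": 74.5, "rx": 0, "ry": 0, "rz": 0}
    - {"dx": -1, "dy": -1, "dz": 74.5, "rx": 0, "ry": 0, "rz": 0}

```text
clock: 20.45
position: [0.6509, -0.0849, -0.0203]
eef_rot: [[-0.99, -0.141, 0.001], [-0.141, 0.99, -0.0], [-0.001, -0.0, -1.0]]
ft_force: [0.1, -0.4, -0.7]
grip_width: 0.0395
grasp_force: 40.7
```

Call:
arm_command:
  moves:
    - {"dx": 0, "dy": 0, "dz": 1, "rx": 0, "ry": 0, "rz": 0}
    - {"dx": 0, "dy": 0, "dz": 1.5, "rx": 0, "ry": 0, "rz": 0}
    - {"dx": 0, "dy": 0, "dz": 1.5, "rx": 0, "ry": 0, "rz": 0}

```text
clock: 20.75
position: [0.651, -0.0849, -0.0213]
eef_rot: [[-0.99, -0.141, 0.001], [-0.141, 0.99, -0.0], [-0.001, -0.0, -1.0]]
ft_force: [-1.0, 0.5, 5.5]
grip_width: 0.0395
grasp_force: 41.4
```

Call:
arm_command:
  moves:
    - {"dx": 0, "dy": 0, "dz": 0, "rx": 0, "ry": 0, "rz": 0}
    - {"dx": 0, "dy": 0, "dz": 0, "rx": 0, "ry": 0, "rz": 0}
    - {"dx": 0, "dy": 0, "dz": 0, "rx": 0, "ry": 0, "rz": 0}
    - {"dx": 0, "dy": 0, "dz": 0, "rx": 0, "ry": 0, "rz": 0}
    - {"dx": 0, "dy": 0, "dz": -10, "rx": 0, "ry": 0, "rz": 0}
    - {"dx": 0, "dy": 0, "dz": -40, "rx": 0, "ry": 0, "rz": 0}
    - {"dx": 0, "dy": 0, "dz": -90, "rx": 0, "ry": 0, "rz": 0}
    - {"dx": 0, "dy": 0, "dz": -140, "rx": 0, "ry": 0, "rz": 0}
    - {"dx": 0, "dy": 0, "dz": -160, "rx": 0, "ry": 0, "rz": 0}
    - {"dx": 0, "dy": 0, "dz": -160, "rx": 0, "ry": 0, "rz": 0}
  grip: 1

```text
clock: 21.75
position: [0.6532, -0.0852, 0.1432]
eef_rot: [[-0.99, -0.141, 0.01], [-0.141, 0.99, -0.001], [-0.009, -0.003, -1.0]]
ft_force: [0.1, 0.6, -0.3]
grip_width: 0.0856
grasp_force: 0.0
```

```bash
python3 w.py w11 s,650,-84,42,70 s,650,94,40,60; python3 go.py 650 94 140 98; python3 go.py 650 94 140 80
```

```text
[325. 219.] {'n': 2300, 'mean': array([647.5, -85.1]), 'rect': (648.9, -84.9), 'wh': (43.6, 41.5), 'long_ang': 8.1}
[525. 248.] {'n': 1173, 'mean': array([647.2,  81.7]), 'rect': (646.9, 82.8), 'wh': (52.0, 30.6), 'long_ang': 66.4}
t 21.8 p [651.5 -84.9 140.1] yaw 98.1 j6 -1.86 F [-0.3 -0.3  0.2] w 85.6 gf 0.0
-> d [-23.7 177.3  -0. ] rv [-0.001  0.004  0.002]
t 21.8 p [651.5 -84.9 140.1] yaw 98.1 j6 -1.86 F [-0.3 -0.3  0.2] w 85.6 gf 0.0
-> d [-23.7 177.3  -0. ] rv [-0.     0.004  0.316]
```

Manifold seated at (649,-85), yaw 8.1°. Now the coupling.

Call:
arm_command:
  moves:
    - {"dx": -4, "dy": 30, "dz": 0, "rx": 0, "ry": 0, "rz": 0.08}
    - {"dx": -10, "dy": 75, "dz": 0, "rx": 0, "ry": 0, "rz": 0.18}
    - {"dx": -16, "dy": 120, "dz": 0, "rx": 0, "ry": 0, "rz": 0.28}
    - {"dx": -21, "dy": 160, "dz": 0, "rx": 0, "ry": 0, "rz": 0.31}
    - {"dx": -24, "dy": 177, "dz": 0, "rx": 0, "ry": 0, "rz": 0.31}
    - {"dx": -24, "dy": 177, "dz": 0, "rx": 0, "ry": 0, "rz": 0.31}
    - {"dx": -24, "dy": 177, "dz": 0, "rx": 0, "ry": 0, "rz": 0.31}

```text
clock: 22.5
position: [0.649, 0.0929, 0.1366]
eef_rot: [[-0.986, 0.167, -0.002], [0.167, 0.986, -0.001], [0.002, -0.002, -1.0]]
ft_force: [-0.4, -1.2, 0.6]
grip_width: 0.0853
grasp_force: 0.0
```

```bash
python3 hole.py 40 10 35;  python3 w.py w12 s,650,94,40,60 d,647,245,10,100; python3 go.py 650 94 -25 80
```

```text
outer 1408 [323.4 224.7] [648.6  93.2  40. ] [653.3  92.4  20. ]
hole 332 [323.5 228.1] [651.3  92.9  40. ] [656.1  92.   20. ]
[325. 226.] {'n': 1161, 'mean': array([647.9,  93.3]), 'rect': (648.3, 93.2), 'wh': (35.3, 30.7), 'long_ang': -9.7}
[492. 188.] {'n': 1931, 'mean': array([649.5, 245.4]), 'rect': (650.1, 245.8), 'wh': (47.1, 47.1), 'long_ang': 64.6}
t 22.6 p [649.4  92.  137.2] yaw 80.2 j6 -1.28 F [0.3 0.5 0.5] w 85.5 gf 0.0
-> d [ -0.4   2.2 162.2] rv [-0.001 -0.001  0.004]
```

Call:
arm_command:
  moves:
    - {"dx": -2, "dy": 1, "dz": 50, "rx": 0, "ry": 0, "rz": 0}
    - {"dx": -2, "dy": 1, "dz": 95, "rx": 0, "ry": 0, "rz": 0}
    - {"dx": -2, "dy": 1, "dz": 130, "rx": 0, "ry": 0, "rz": 0}
    - {"dx": -2, "dy": 1, "dz": 155, "rx": 0, "ry": 0, "rz": 0}
    - {"dx": -2, "dy": 1, "dz": 165, "rx": 0, "ry": 0, "rz": 0}
    - {"dx": -2, "dy": 1, "dz": 165, "rx": 0, "ry": 0, "rz": 0}
    - {"dx": -2, "dy": 1, "dz": 165, "rx": 0, "ry": 0, "rz": 0}

```text
clock: 23.3
position: [0.6529, 0.0939, -0.0258]
eef_rot: [[-0.986, 0.169, 0.002], [0.169, 0.986, 0.0], [-0.002, 0.001, -1.0]]
ft_force: [-0.3, 0.2, -0.1]
grip_width: 0.0851
grasp_force: 0.0
```

Call:
arm_command:
  moves:
    - {"dx": 0, "dy": 0, "dz": 0, "rx": 0, "ry": 0, "rz": 0}
    - {"dx": 0, "dy": 0, "dz": 0, "rx": 0, "ry": 0, "rz": 0}
    - {"dx": 0, "dy": 0, "dz": 0, "rx": 0, "ry": 0, "rz": 0}
    - {"dx": 0, "dy": 0, "dz": 0, "rx": 0, "ry": 0, "rz": 0}
    - {"dx": 0, "dy": 0, "dz": 0, "rx": 0, "ry": 0, "rz": 0}
    - {"dx": 0, "dy": 0, "dz": 0, "rx": 0, "ry": 0, "rz": 0}
    - {"dx": 0, "dy": 0, "dz": 0, "rx": 0, "ry": 0, "rz": 0}
  grip: 0
  grip_force: 40

```text
clock: 24.0
position: [0.6521, 0.0945, -0.0263]
eef_rot: [[-0.986, 0.168, 0.001], [0.168, 0.986, 0.0], [-0.001, 0.0, -1.0]]
ft_force: [-0.7, -1.0, 5.9]
grip_width: 0.0297
grasp_force: 39.7
```

```bash
python3 go.py 648.5 245.5 55 80
```

```text
t 24.0 p [652.1  94.5 -26.3] yaw 80.3 j6 -1.28 F [-0.7 -1.   5.9] w 29.7 gf 39.7
-> d [ 28.8 148.3 -81.3] rv [0.    0.001 0.006]
```

Call:
arm_command:
  moves:
    - {"dx": 0, "dy": 0, "dz": -12, "rx": 0, "ry": 0, "rz": 0}
    - {"dx": 0, "dy": 0, "dz": -40, "rx": 0, "ry": 0, "rz": 0}
    - {"dx": 0, "dy": 0, "dz": -81, "rx": 0, "ry": 0, "rz": 0}
    - {"dx": 4, "dy": 20, "dz": -81, "rx": 0, "ry": 0, "rz": 0}
    - {"dx": 11, "dy": 55, "dz": -81, "rx": 0, "ry": 0, "rz": 0}
    - {"dx": 19, "dy": 97, "dz": -81, "rx": 0, "ry": 0, "rz": 0}
    - {"dx": 26, "dy": 132, "dz": -81, "rx": 0, "ry": 0, "rz": 0}
    - {"dx": 29, "dy": 148, "dz": -81, "rx": 0, "ry": 0, "rz": 0}
    - {"dx": 29, "dy": 148, "dz": -81, "rx": 0, "ry": 0, "rz": 0}
    - {"dx": 29, "dy": 148, "dz": -81, "rx": 0, "ry": 0, "rz": 0}

```text
clock: 25.0
position: [0.6477, 0.2444, 0.0536]
eef_rot: [[-0.986, 0.168, -0.001], [0.168, 0.986, -0.001], [0.0, -0.001, -1.0]]
ft_force: [0.2, -0.9, -0.7]
grip_width: 0.0297
grasp_force: 39.8
```

```bash
python3 w.py w13; python3 go.py 648.5 245.5 -20 80
```

```text
t 25.05 p [647.8 243.8  53.7] yaw 80.3 j6 -1.06 F [-0.3 -0.2 -1.7] w 29.8 gf 39.8
-> d [-0.4  1.9 73.7] rv [-0.001 -0.     0.005]
```

View pics/w13.png

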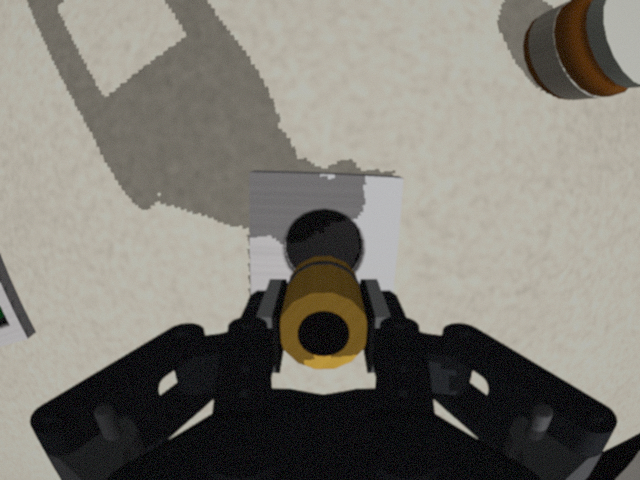

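The coupling is held upright at (324,310) over the small round pocket (325,245). Lowering.

Call:
arm_command:
  moves:
    - {"dx": 0, "dy": 1, "dz": 30, "rx": 0, "ry": 0, "rz": 0}
    - {"dx": 0, "dy": 1, "dz": 52, "rx": 0, "ry": 0, "rz": 0}
    - {"dx": 0, "dy": 1, "dz": 64, "rx": 0, "ry": 0, "rz": 0}
    - {"dx": 0, "dy": 1, "dz": 70, "rx": 0, "ry": 0, "rz": 0}
    - {"dx": 0, "dy": 1, "dz": 72, "rx": 0, "ry": 0, "rz": 0}
    - {"dx": 0, "dy": 1, "dz": 73, "rx": 0, "ry": 0, "rz": 0}
    - {"dx": 0, "dy": 1, "dz": 74, "rx": 0, "ry": 0, "rz": 0}
    - {"dx": 0, "dy": 1, "dz": 74, "rx": 0, "ry": 0, "rz": 0}

```text
clock: 25.85
position: [0.6485, 0.2464, -0.0194]
eef_rot: [[-0.986, 0.168, 0.001], [0.168, 0.986, 0.001], [-0.001, 0.001, -1.0]]
ft_force: [-0.3, -1.0, -1.0]
grip_width: 0.0297
grasp_force: 39.8
```

Call:
arm_command:
  moves:
    - {"dx": 0, "dy": 0, "dz": 1, "rx": 0, "ry": 0, "rz": 0}
    - {"dx": 0, "dy": 0, "dz": 1.5, "rx": 0, "ry": 0, "rz": 0}
    - {"dx": 0, "dy": 0, "dz": 1.5, "rx": 0, "ry": 0, "rz": 0}

```text
clock: 26.15
position: [0.6486, 0.2465, -0.0203]
eef_rot: [[-0.986, 0.168, 0.002], [0.168, 0.986, 0.001], [-0.001, 0.001, -1.0]]
ft_force: [-0.9, -0.5, 6.3]
grip_width: 0.0304
grasp_force: 40.3
```

Call:
arm_command:
  moves:
    - {"dx": 0, "dy": 0, "dz": 0, "rx": 0, "ry": 0, "rz": 0}
    - {"dx": 0, "dy": 0, "dz": 0, "rx": 0, "ry": 0, "rz": 0}
    - {"dx": 0, "dy": 0, "dz": 0, "rx": 0, "ry": 0, "rz": 0}
    - {"dx": 0, "dy": 0, "dz": 0, "rx": 0, "ry": 0, "rz": 0}
    - {"dx": 0, "dy": 0, "dz": 0, "rx": 0, "ry": 0, "rz": 0}
    - {"dx": 0, "dy": 0, "dz": -10, "rx": 0, "ry": 0, "rz": 0}
    - {"dx": 0, "dy": 0, "dz": -40, "rx": 0, "ry": 0, "rz": 0}
    - {"dx": 0, "dy": 0, "dz": -90, "rx": 0, "ry": 0, "rz": 0}
    - {"dx": 0, "dy": 0, "dz": -140, "rx": 0, "ry": 0, "rz": 0}
    - {"dx": 0, "dy": 0, "dz": -160, "rx": 0, "ry": 0, "rz": 0}
    - {"dx": 0, "dy": 0, "dz": -160, "rx": 0, "ry": 0, "rz": 0}
  grip: 1

```text
clock: 27.25
position: [0.6506, 0.2471, 0.1441]
eef_rot: [[-0.986, 0.168, 0.01], [0.168, 0.986, 0.004], [-0.009, 0.005, -1.0]]
ft_force: [0.3, 0.2, -0.7]
grip_width: 0.0854
grasp_force: 0.0
```

```bash
python3 hole.py 46 10 35; python3 w.py w14 d,648,246,10,40; python3 - <<'E'
from seg import *
c=capture("top");hsv=cv2.cvtColor(cv2.GaussianBlur(c["frame"],(3,3),0),cv2.COLOR_BGR2HSV)
sat=((hsv[...,1]>90)&(hsv[...,2]>35)).astype(np.uint8)
for t,px in [("clamp",(420,278)),("cap",(428,205)),("coupling",(207,193)),("manifold",(352,192))]: print(t,seg(c,"top",sat,px,.026,26))
for t in["jar","case"]:
  for r in spot_point("top",t)[:1]: print(t,np.round(r["centre"],1))
s=read_state();print(s["clock"],s["position"],s["ft_force"])
E
```

```text
outer 1548 [320.9 217.6] [645.9 246.9  46. ] [651. 246.  23.]
hole 333 [321.  220.6] [648.2 246.6  46. ] [653.5 245.7  23. ]
outer 371 [494.6  55.3] [537.4 404.6  46. ] [533.5 416.8  23. ]
hole 78 [493.  67.] [547.  401.3  46. ] [543.9 413.2  23. ]
[322. 214.] {'n': 963, 'mean': array([639.7, 243.4]), 'rect': (645.8, 243.9), 'wh': (47.2, 40.6), 'long_ang': -81.6}
clamp {'n': 441, 'mean': array([ 453.9, -236.6]), 'rect': (453.8, -236.6), 'wh': (93.3, 27.0), 'long_ang': 5.4}
cap {'n': 361, 'mean': array([ 618. , -256.9]), 'rect': (618.9, -257.7), 'wh': (55.2, 54.6), 'long_ang': 44.1}
coupling {'n': 167, 'mean': array([646.7, 249.8]), 'rect': (647.1, 250.6), 'wh': (33.9, 31.9), 'long_ang': -89.9}
manifold {'n': 199, 'mean': array([649.7, -84.1]), 'rect': (650.3, -84.7), 'wh': (40.5, 40.0), 'long_ang': -81.0}
case [524.  265.6]
27.5 [0.64687681 0.2457916  0.13603357] [0.23192244 0.31110151 0.22365212]
```

```bash
python3 -c "from cell import *;print(close_job())"
```

```text
the job is handed in; nothing more can be done
None
```

All four parts are upright in their own nests, measured within about 4 mm of centre, and the job is handed in at about 27.5 s. The arm never came near the jar or the case, though the last detector check of the jar returned nothing.

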